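# Check a tin's date code on the reader, stack it and shut the cover

## Task

Lift the dust cover of the date-code reader right back onto its stop, then take the unchecked tin from the left of the coffee urn and hold it still for two seconds level over the reader's window, in line with it, its underside at the orange lines on the two lights. Then set the tin down squarely on top of the checked tin where it lies, without dropping it, and lower the cover gently until it is shut. Leave the mug, the jar and the can alone.

Things in the scene. Friction and masses are not known exactly. Their poses are not given: they have to be found in the camera images.
- reader: Date-code reader, fixed on the bench between urn and microwave: grey box 130 mm deep (x), 150 mm wide (y), turned up to 0.2 rad. It looks up through a dark window, 86 x 122 mm (long side along y), in its top 60 mm up. Origin under its middle, on the bench; x to its back (away from the robot), z up. Bar lights stand along both sides of the window: |x| under 53 mm, |y| 78 to 90 mm, top 126 mm up.
- reader_view (a point): The marked viewing point: over the middle of the window, 115 mm above the bench (55 mm above the glass), level with the orange lines along the inner faces of the two black bar lights and between their orange ticks. The middle of the tin's underside belongs here, the tin level and its long side along the reader's y.
- cover (a joint): Angle of the reader's white dust cover, rad: 0 shut, grows as the front edge is lifted, 1.83 on its rear stop, leaning back past upright, where its weight keeps it. From below about 1.5 it falls shut if let go, so it must be carried. Cover 0.25 kg, weakly damped hinge (0.04 N m s/rad).
- cover_hinge (a point): Middle of the cover's hinge axis, which runs along the reader's y; 68 mm behind the reader's middle and 66 mm above the bench.
- cover_bar (a point): Middle of the cover's handle: a steel bar 12 mm thick, 90 mm long, parallel to the hinge, 178 mm from it in the plane of the cover (6 mm thick, front edge 135 mm from the hinge: 37 mm free between bar and cover). Free above and below; it can turn between finger pads, so a tool pointing down can carry it all the way. Shut, it is 66 mm up and 110 mm in front of the reader's middle.
- tin: The unchecked tin: flat oblong sardine tin, gold with a blue lid, 63 mm (x) by 105 mm (y) by 24 mm high, about 0.15 kg. Origin at the centre of its underside, z up. Lies alone on the bench to the left of the coffee urn; its code is on the underside. The sides are free to grip across the 63 mm.
- checked_tin: The checked tin: a loose tin of the same kind and size on the bench in front of the urn, to the right of the urn's tap. Origin at the centre of its underside, y along its long side, z up; its top is 24 mm higher.
- coffee_urn: White coffee urn (fixed, 550 mm high, 280 mm across, its middle 50 mm behind this point, side handles 173 mm to left and right, 390 mm up) between the unchecked tin and the reader. Its tap reaches 190 mm in front of this point, 120 to 250 mm up: pass in front of it. Origin on the bench.
- mug: Orange mug, 101 mm high, 78 mm across, at the left behind the unchecked tin. Leave alone. Origin under its middle.
- jar: Clear jar with red lid, 64 mm across, 105 mm high, at the front on the right of the reader. Leave alone. Origin under its middle.
- can: Drinks can, 66 mm across, 115 mm high, behind the reader. Leave alone. Origin under its middle.

How it is judged:
By the outcome, as a careful person would: the job done as asked, in the order asked, and still so for the second after the job is handed in, with the robot touching nothing.
It also fails if it takes over 72 s, if anything falls off the work surface, if the arm or the gripper's body presses on something with over 40 N, if the wrist force passes 120 N, or if a joint passes its speed limit or range.

## Robot

A 6-joint arm with a two-finger parallel gripper is mounted at the origin on a cart in front of the work surface, level with it; the furniture and walls round the work are solid. World frame = base frame: x ahead of the robot, y to its left, z up, the work surface at z = 0. Lengths are in mm, angles in rad, forces in N, time in s.
With the tool pointing down it reaches from about 325 to 850 mm from the base axis. Payload 4.4 kg.
Tool frame: the origin (TCP) lies between the finger pads, 19 mm behind the fingertips; this is the grasp point; z points along the fingers, y is the line along which they close (so a half turn about z gives the same grasp; the last joint's range is limited). The gripper opens to 94 mm and grips with 3 to 60 N. Pads are 16 mm wide; open, the fingers measure 119 mm over their backs; the gripper's body (75 mm by 177 mm) begins 78 mm behind the grasp point.
Start: joints at [0.974, 0.207, 1.542, -0, 1.393, -0.15], TCP at [248.456, 518.552, 224.247] pointing down, gripper open.
Joint ranges: [-2.73, 2.73], [-0.86, 2.22], [0.23, 2.46], [-1.11, 4.25], [0.08, 2.63], [-2.82, 2.82]. Speed limits (rad/s): [2.79, 2.79, 3.14, 3.14, 3.14, 3.14].

## Interface

Orientations are given as a 3x3 rotation matrix whose columns are the frame's x, y, z axes.
In Python, from plant import * gives the robot as it stands.
- The arm moves only by the shell command python3 -m pendant 'ROWS' [FORCE]. ROWS is JSON, one flat list of numbers, 5 for each row, row after row: the shift along the world's x, y, z scaled (see below), then the turn about the world's z scaled (see below), then the opening, from -1 (shut) to 1 (fully open). In form: [x, y, z, turn, grip, x, y, z, turn, grip, ...]. A call has 1 to 5 rows; each row is the pose to reach, as a shift and turn from the pose commanded when the call began; what a row does not reach only later rows make up. The controller multiplies each number of a shift by 400 mm and each number of a turn by 60 degrees. A row lasts 1/8 s, in which the tool goes at most 62.5 mm and 10.7 degrees, less where a joint would pass 70% of its speed; a pose out of reach is approached as far as the arm can. A call with a number of a shift or a turn outside -1 to 1 is refused whole. A call with a gripper value outside its range is refused whole. The fingers move at their own pace and stop on an object; FORCE is the grip in N (left out, the last holds). Time passes only in rows, so rows that repeat a pose let the fingers close. It gives the time, the measured TCP pose, the force, the opening and the grip force at its end, in the units of the state.
- get_obs(): the state, without advancing time (a new reading comes with each control period).
- snapshot(name): name is "scene" or "top"; returns a dict with "pixels" (384x512x3 uint8, red, green, blue), "range_z" (384x512 float32, mm along the optical axis (not along the pixel's ray), 0 where there is no reading), "vfov" (degrees; the focal length in pixels is half the picture's height over the tangent of half this angle, whatever the lens; pixels are square), "cx", "cy" (the principal point, pixels), "distortion" ([k1, k2, p1, p2, k3] as OpenCV has them; the pictures are not rectified), "R" (3x3) and "t" (3): a world point X has camera coordinates R X + t. Camera axes: x right, y down, z forward; pixel columns grow to the right and rows downward; lengths in mm; the calibration is good to about 2 mm. A picture is of the moment at which its call begins.
- job_done(): hands the job in; it is judged then, once.
Trained networks look in a picture, given as the dict that the camera call returned (one of the last four; its "shot" number tells which), for a name from the list of things; names that differ only in an ending like _2 or _b are one class to them, and where a whole thing is asked for, a point or a joint stands for the part that bears it (a point fixed in the world has none). Each returns a list of dicts, best first, with "score" (0 to 1); they miss things now and then, are a little off and sometimes report something else, mostly with a low value. They report only what shows in the picture. A call takes as long as a camera call.
- regions_of(picture, target): "mask" (384x512 bool, what is visible of it).
- mark_of(picture, target): "xyz" ([x, y, z] in mm, in world coordinates, good to about 4 mm: a listed point, or the origin of a listed thing).
The state is a dict: "clock": time; "qpos": joint angles; "joint_velocities": joint speeds; "joint_efforts": joint torques, N m; "ee_pos": TCP position; "orientation": TCP orientation; "force": force on the tool from outside, world axes, zero at the start; "wrist_torque": the same for the moment, N m; "grip_width": finger opening in mm; "gripper_force": force on a finger pad.
Only numpy, scipy, OpenCV 4.12 (cv2) and the standard library are available. Lean on these libraries where they do the work, as an engineer would, in place of code of your own. Each camera call takes 0.05 s, during which the arm holds its last target. There are 200 camera calls.

## Working session

There is one attempt and no reset: what is moved stays moved. The work goes in short steps, Python scripts to look and compute and a shell command to move; the robot and the scene stay as the last step left them, time stands still between calls to the robot, and variables do not carry over. Pictures are saved under pics/ and viewed, at most 11 in all, crops included, and the job is handed in when it is done.

```bash
mkdir -p pics
cat > h.py <<'E'
from plant import *
import numpy as np, cv2
def save(s,n): cv2.imwrite('pics/'+n+'.png',cv2.cvtColor(s['pixels'],cv2.COLOR_RGB2BGR))
def cloud(s,mask):
    v,u=np.nonzero(mask&(s['range_z']>0)); z=s['range_z'][v,u]
    f=192/np.tan(np.radians(s['vfov'])/2); K=np.array([[f,0,s['cx']],[0,f,s['cy']],[0,0,1.]])
    p=cv2.undistortPoints(np.c_[u,v].astype(float).reshape(-1,1,2),K,np.array(s['distortion'],float)).reshape(-1,2)
    return (np.c_[p*z[:,None],z]-np.array(s['t']))@np.array(s['R'])
def rect(P):
    c,(w,h),a=cv2.minAreaRect(P[:,:2].astype(np.float32))
    if w<h: a+=90   # angle of long side
    a=(a+90)%180-90
    return np.round(c,1),round(max(w,h),1),round(min(w,h),1),round(a if a>0 else a+180,1)-90  # yaw deg of long side from y
E
python3 - <<'E'
from h import *
for n in ('scene','top'):
    s=snapshot(n); save(s,n+'0')
    for t in 'reader reader_view cover cover_hinge cover_bar tin checked_tin coffee_urn mug jar can'.split():
        m=mark_of(s,t)[:2]; r=regions_of(s,t)[:2]
        print(n,t,[(np.round(a['xyz']).tolist(),round(float(a['score']),2)) for a in m])
        for g in r:
            P=cloud(s,g['mask'])
            if len(P)>20: print('   ',round(float(g['score']),2),len(P),rect(P),np.round(np.percentile(P[:,2],[5,50,95])))
print(get_obs())
E
```

```text
scene reader [([572.0, -87.0, -2.0], 0.91)]
    0.91 2233 (array([602.8, -80.4]), 305.9, 201.3, -69.7) [ 23.  71. 126.]
scene reader_view [([570.0, -87.0, 115.0], 0.69)]Traceback (most recent call last):
  File "<stdin>", line 5, in <module>
ValueError: it knows: can, checked_tin, coffee_urn, cover_bar, cover_hinge, jar, mug, reader, reader_view, tin
```

Run:
```python
from h import *
for n in ('scene','top'):
    s=snapshot(n); save(s,n+'0')
    for t in 'reader reader_view cover_hinge cover_bar tin checked_tin coffee_urn mug jar can'.split():
        m=mark_of(s,t)[:2]; r=regions_of(s,t)[:2] if t not in('reader_view','cover_hinge','coffee_urn') else []
        print(n,t,[(np.round(a['xyz']).tolist(),round(float(a['score']),2)) for a in m])
        for g in r:
            P=cloud(s,g['mask'])
            if len(P)>20:
                zt=np.percentile(P[:,2],90); Q=P[abs(P[:,2]-zt)<6]
                print('   ',round(float(g['score']),2),len(P),rect(P),np.round(np.percentile(P[:,2],[5,50,95])), 'top',rect(Q))
print(get_obs())
```

```text
scene reader [([574.0, -86.0, -1.0], 0.89)]
    0.93 2215 (array([603.8, -68.7]), 313.8, 208.4, -59.5) [ 22.  71. 126.] top (array([571.6, -93. ]), 181.1, 103.7, -6.299999999999997)
    0.61 982 (array([545.8, -87.9]), 179.0, 140.5, 81.5) [67. 71. 75.] top (array([547.4, -89.5]), 182.2, 135.7, 84.4)
scene reader_view [([570.0, -86.0, 114.0], 0.58)]
scene cover_hinge [([638.0, -92.0, 67.0], 0.91)]
scene cover_bar [([467.0, -81.0, 67.0], 0.98)]
    0.8 981 (array([552.3, -83.7]), 208.5, 163.6, -57.5) [67. 71. 75.] top (array([545.8, -88.9]), 179.2, 138.0, 81.9)
scene tin [([438.0, 375.0, -2.0], 0.85)]
    0.7 351 (array([436.2, 373. ]), 109.0, 67.3, 17.599999999999994) [ 6. 21. 26.] top (array([436.2, 373. ]), 109.0, 67.3, 17.599999999999994)
    0.3 794 (array([ 457. , -306.3]), 63.6, 63.0, 70.80000000000001) [ 14.  82. 109.] top (array([ 458.2, -306.8]), 63.0, 61.1, -19.200000000000003)
scene checked_tin [([443.0, 81.0, 2.0], 0.76)]
    0.91 482 (array([443.8,  86.9]), 109.4, 108.7, -57.8) [ 5. 21. 25.] top (array([441.2,  81.8]), 106.1, 69.0, -1.2999999999999972)
scene coffee_urn [(
[... 2643 characters left out ...]
1.50536611e-01]), 'joint_velocities': array([-0.00163701,  0.00114573, -0.00072806, -0.00053265, -0.00146688,
       -0.00081392]), 'joint_efforts': array([-6.02900527e-04, -3.70854521e+01, -2.81758958e+01,  6.99261180e-02,
        2.73275556e-02,  9.14512626e-07]), 'ee_pos': array([248.46961712, 518.58112218, 224.26633238]), 'orientation': array([[-9.01855952e-01,  4.32036851e-01,  4.03209394e-05],
       [ 4.32036853e-01,  9.01855950e-01,  5.84577467e-05],
       [-1.11077782e-05,  7.01405985e-05, -9.99999997e-01]]), 'force': array([ 0.07316494, -0.02478057,  0.67408627]), 'wrist_torque': array([-0.00278542, -0.02507064,  0.04117287]), 'gripper_force': 0.0, 'grip_width': 93.71991532609508}
```

```bash
python3 -c "
import cv2,numpy as np
a=cv2.imread('pics/scene0.png');b=cv2.imread('pics/top0.png')
cv2.imwrite('pics/both0.png',cv2.resize(np.vstack([a,b]),(400*1,600)))"
```

```text
(no output)
```

View pics/scene0.png

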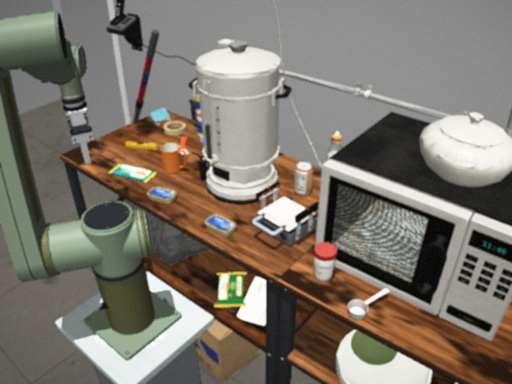

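View pics/top0.png

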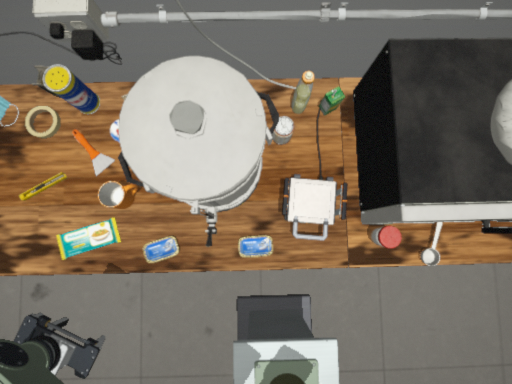

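The scene view shows the reader at about (290,215), the tins at (162,195) and (220,224), and the jar at (325,262). In the top view the reader is at (312,200), its bar at (310,232), the tins at (161,249) and (255,246), and the tap at (211,232). Next I'll check the clearances to the urn, tap and microwave.

Run:
```python
from h import *
Ps=[]
for n in ('scene','top'):
    s=snapshot(n); P=cloud(s,np.ones((384,512),bool)); Ps.append(P)
    def box(x0,x1,y0,y1,z0,z1):
        m=np.all((P>[x0,y0,z0])&(P<[x1,y1,z1]),1); return P[m]
    for nm,b in (('tap',(380,570,60,300,100,280)),('urn200-380',(560,1000,-60,400,200,380)),('urn380+',(560,1000,-100,400,380,600)),('micro',(400,1000,-700,-180,130,400))):
        Q=box(*b); print(n,nm,len(Q), np.round(np.percentile(Q,[1,50,99],axis=0)).tolist() if len(Q) else '')
    # tins: colour clouds top z 15-30
    for c in ((437,375),(440,85)):
        Q=box(c[0]-70,c[0]+70,c[1]-75,c[1]+75,12,32)
        ctr=Q[:,:2].mean(0); d=Q[:,:2]-ctr; w,V=np.linalg.eigh(d.T@d); v=V[:,1]*np.sign(V[1,1])
        print('tin',len(Q),ctr.round(1),'yaw',np.degrees(np.arctan2(-v[0],v[1])).round(1),rect(Q),np.percentile(Q[:,2],[50]))
    # reader lights: z 115-135
    Q=box(480,660,-200,20,105,140)
    print('lights',len(Q),Q[:,:2].mean(0),rect(Q))
    Q=box(440,490,-160,0,50,90); 
    if len(Q)>10:
        print('bar',len(Q),Q.mean(0),rect(Q))
```

```text
scene tap 1112 [[465.0, 130.0, 115.0], [554.0, 186.0, 206.0], [569.0, 259.0, 278.0]]
scene urn200-380 4088 [[561.0, -52.0, 202.0], [650.0, 90.0, 301.0], [1000.0, 276.0, 378.0]]
scene urn380+ 6156 [[561.0, -88.0, 382.0], [683.0, 116.0, 488.0], [1000.0, 377.0, 594.0]]
scene micro 19105 [[464.0, -696.0, 135.0], [530.0, -481.0, 343.0], [999.0, -235.0, 395.0]]
tin 314 [435.5 369. ] yaw 11.4 (array([436.2, 371.8]), 108.0, 70.1, 14.799999999999997) [21.99677067]
tin 411 [438.8  80.1] yaw 0.4 (array([441.9,  82.1]), 108.0, 69.3, 3.200000000000003) [22.25843834]
lights 409 [568.44808165 -94.44893611] (array([571.5, -91.3]), 183.9, 110.2, -5.0)
bar 141 [467.27006192 -87.109042    70.97289661] (array([471.3, -83.5]), 99.7, 34.0, -1.0)
top tap 537 [[451.0, 135.0, 153.0], [533.0, 198.0, 194.0], [569.0, 265.0, 276.0]]
top urn200-380 6734 [[574.0, -57.0, 202.0], [998.0, 156.0, 302.0], [1000.0, 397.0, 378.0]]
top urn380+ 17960 [[564.0, 31.0, 384.0], [680.0, 196.0, 504.0], [999.0, 362.0, 547.0]]
top micro 30761 [[499.0, -563.0, 143.0], [763.0, -344.0, 344.0], [1000.0, -196.0, 388.0]]
tin 654 [435.3 375.9] yaw 18.5 (array([435.7, 375.9]), 103.7, 61.9, 17.099999999999994) [21.87888607]
tin 672 [438.3  86.7] yaw 2.9 (array([438.5,  86.5]), 104.7, 62.7, 3.0999999999999943) [21.45449929]
lights 414 [570.02885796 -93.84016216] (array([572.8, -86.1]), 180.5, 106.4, -6.099999999999994)
bar 190 [468.5623267  -77.56987283  70.71942967] (array([473. , -75.7]), 98.6, 35.3, -1.0)
```

```bash
python3 -m pendant '[0.04,-0.12,0.04,-0.15,-0.3, 0.09,-0.26,0.08,-0.32,-0.3, 0.14,-0.4,0.12,-0.49,-0.3, 0.19,-0.54,0.17,-0.66,-0.3, 0.23,-0.65,0.19,-0.8,-0.3]' 20
python3 -m pendant '[0,-0.12,-0.02,-0.07,-0.3, 0.01,-0.27,-0.05,-0.15,-0.3, 0.05,-0.42,-0.09,-0.25,-0.3, 0.1,-0.56,-0.12,-0.3,-0.3, 0.15,-0.7,-0.15,-0.37,-0.3]'
```

```text
clock: 2.78
ee_pos: [341.4, 256.9, 301.9]
orientation: [[-0.277, 0.961, 0.003], [0.961, 0.277, 0.001], [0.0, 0.003, -1.0]]
force: [1.4, 0.9, -1.1]
grip_width: 47.6
gripper_force: 0.0
clock: 3.4
ee_pos: [400.9, -23.5, 240.4]
orientation: [[0.104, 0.995, 0.002], [0.995, -0.104, -0.0], [0.0, 0.002, -1.0]]
force: [1.4, 0.9, -0.1]
grip_width: 33.2
gripper_force: 0.0
```

```bash
python3 -m pendant '[0.05,-0.05,-0.08,0,-0.3, 0.1,-0.1,-0.16,0,-0.3, 0.155,-0.137,-0.24,0,-0.3, 0.155,-0.137,-0.24,0,-0.3]'
python3 - <<'E'
from h import *
s=snapshot('scene'); 
cv2.imwrite('pics/a1.png',cv2.resize(cv2.cvtColor(s['pixels'],cv2.COLOR_RGB2BGR)[150:290,200:370],None,fx=4,fy=4,interpolation=cv2.INTER_CUBIC))
t=snapshot('top');print([(a['xyz'],a['score']) for x in (s,t) for a in mark_of(x,'cover_bar')[:1]],get_obs()['ee_pos'])
E
```

```text
clock: 3.9
ee_pos: [461.1, -76.4, 141.6]
orientation: [[0.102, 0.995, -0.006], [0.995, -0.102, 0.002], [0.001, -0.006, -1.0]]
force: [-0.2, 0.4, 0.4]
grip_width: 33.1
gripper_force: 0.0
[([463.3, -78.9, 66.7], 0.9)] [462.88487362 -75.98088751 145.73279489]
```

View pics/a1.png

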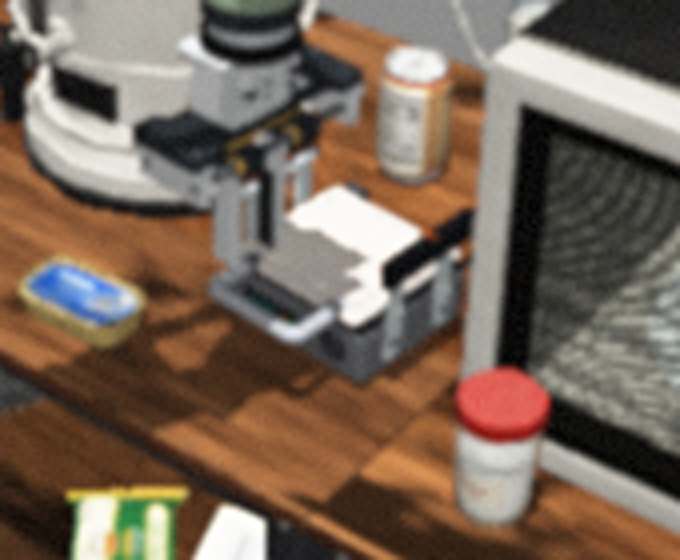

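The fingers hover over the bar, which runs from about (215,290) to (330,325) in the crop. I'll descend and grip.

```bash
python3 -m pendant '[0.002,0,-0.1,0,-0.3, 0.002,0,-0.195,0,-0.3, 0.002,0,-0.195,0,-0.3]' 20
python3 -m pendant '[0,0,0,0,-1, 0,0,0,0,-1, 0,0,0,0,-1, 0,0,0,0,-1]' 20
```

```text
clock: 4.47
ee_pos: [461.0, -75.0, 65.2]
orientation: [[0.1, 0.995, -0.004], [0.995, -0.1, 0.002], [0.001, -0.004, -1.0]]
force: [0.1, -0.1, -0.1]
grip_width: 32.7
gripper_force: 0.0
clock: 4.97
ee_pos: [463.9, -76.6, 68.1]
orientation: [[0.101, 0.995, 0.001], [0.995, -0.101, -0.001], [-0.001, 0.001, -1.0]]
force: [-3.1, 0.9, 7.8]
grip_width: 11.1
gripper_force: 20.0
```

Run:
```python
import numpy as np
r=178/400;c,s=np.cos(-.101),np.sin(-.101)
A=np.linspace(0,1.82,16)
P=np.array([[r*(1-np.cos(a))*c,r*(1-np.cos(a))*s,r*np.sin(a)] for a in A])
for k in (0,5,10): print((P[k+1:k+6]-P[k]).round(3).tolist())
```

```text
[[0.003, -0.0, 0.054], [0.013, -0.001, 0.107], [0.029, -0.003, 0.158], [0.051, -0.005, 0.208], [0.079, -0.008, 0.254]]
[[0.033, -0.003, 0.042], [0.071, -0.007, 0.08], [0.114, -0.012, 0.114], [0.16, -0.016, 0.141], [0.209, -0.021, 0.163]]
[[0.051, -0.005, 0.016], [0.104, -0.011, 0.025], [0.158, -0.016, 0.028], [0.211, -0.021, 0.024], [0.264, -0.027, 0.014]]
```

```bash
python3 -m pendant '[0.003,0,0.054,0,-1, 0.013,-0.001,0.107,0,-1, 0.029,-0.003,0.158,0,-1, 0.051,-0.005,0.208,0,-1, 0.079,-0.008,0.254,0,-1]' 20
```

```text
clock: 5.6
ee_pos: [492.6, -79.6, 168.2]
orientation: [[0.101, 0.995, -0.006], [0.995, -0.101, -0.0], [-0.001, -0.006, -1.0]]
force: [-3.7, -2.0, 0.4]
grip_width: 11.7
gripper_force: 20.0
```

```bash
python3 -m pendant '[0.033,-0.003,0.042,0,-1, 0.071,-0.007,0.08,0,-1, 0.114,-0.012,0.114,0,-1, 0.16,-0.016,0.141,0,-1, 0.209,-0.021,0.163,0,-1]'
python3 -m pendant '[0.051,-0.005,0.016,0,-1, 0.104,-0.011,0.025,0,-1, 0.158,-0.016,0.028,0,-1, 0.211,-0.021,0.024,0,-1, 0.264,-0.027,0.014,0,-1]'
python3 -m pendant '[0,0,0,0,-1, 0,0,0,0,-1]'
```

```text
clock: 6.22
ee_pos: [578.5, -88.7, 236.9]
orientation: [[0.101, 0.995, 0.001], [0.995, -0.101, -0.002], [-0.002, 0.001, -1.0]]
force: [-3.9, -0.9, 4.3]
grip_width: 11.2
gripper_force: 20.0
clock: 6.85
ee_pos: [684.6, -99.8, 239.8]
orientation: [[0.102, 0.995, 0.001], [0.995, -0.102, -0.002], [-0.002, 0.001, -1.0]]
force: [-1.5, -1.7, 1.0]
grip_width: 11.3
gripper_force: 20.0
clock: 7.1
ee_pos: [684.4, -99.8, 239.7]
orientation: [[0.102, 0.995, 0.002], [0.995, -0.102, -0.002], [-0.002, 0.002, -1.0]]
force: [0.1, -4.4, 1.4]
grip_width: 11.1
gripper_force: 20.0
```

```bash
python3 -m pendant '[0,0,0,0,-0.3, 0,0,0,0,-0.3, 0,0,0.03,0,-0.3, 0,0,0.1,0,-0.3, -0.1,0.01,0.2,0,0]'
python3 - <<'E'
from h import *
for n in ('scene','top'):
    s=snapshot(n); print([(np.round(a['xyz']),a['score']) for a in mark_of(s,'cover_bar')[:1]])
    if n=='scene': cv2.imwrite('pics/a2.png',cv2.resize(cv2.cvtColor(s['pixels'],cv2.COLOR_RGB2BGR)[120:280,200:370],None,fx=3,fy=3))
E
```

```text
clock: 7.72
ee_pos: [644.1, -94.4, 317.1]
orientation: [[0.101, 0.995, -0.004], [0.995, -0.101, 0.002], [0.001, -0.004, -1.0]]
force: [-0.0, 0.0, 0.9]
grip_width: 39.7
gripper_force: 0.0
[(array([ 688., -103.,  240.]), 0.6)]
[(array([ 686., -101.,  240.]), 0.74)]
```

View pics/a2.png

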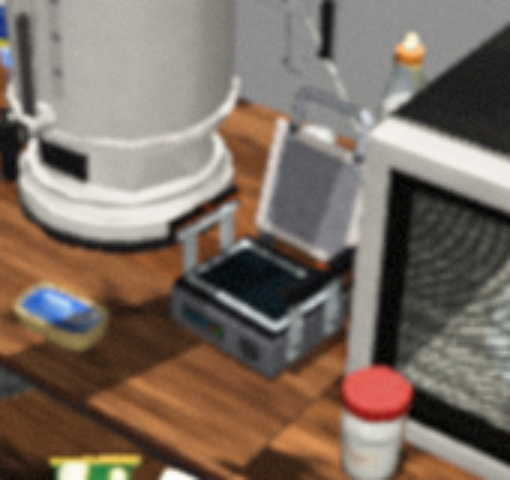

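The cover is back on its stop, with its bar at (310,105) in the crop, and the window is clear. Now for the tin.

```bash
python3 -m pendant '[-0.12,0.03,0,0,0.4, -0.26,0.06,0,0,1, -0.4,0.1,0,0,1, -0.54,0.14,0,0,1, -0.65,0.2,0,0,1]' 
python3 -m pendant '[-0.05,0.13,-0.02,0.05,1, -0.08,0.27,-0.06,0.12,1, -0.1,0.42,-0.1,0.2,1, -0.1,0.56,-0.14,0.28,1, -0.07,0.7,-0.2,0.386,1]'
```

```text
clock: 8.55
ee_pos: [382.0, -14.1, 317.1]
orientation: [[0.102, 0.995, -0.003], [0.995, -0.102, 0.001], [0.001, -0.003, -1.0]]
force: [-0.6, 0.3, 1.5]
grip_width: 92.4
gripper_force: 0.0
clock: 9.18
ee_pos: [355.6, 267.7, 237.7]
orientation: [[-0.303, 0.953, 0.001], [0.953, 0.303, 0.0], [-0.0, 0.001, -1.0]]
force: [1.7, -0.6, 0.2]
grip_width: 93.9
gripper_force: 0.0
```

Run:
```python
from h import *
s=snapshot('top')
P=cloud(s,np.ones((384,512),bool)); 
for c in ((437,375),(440,85)):
    Q=P[np.all((P>[c[0]-60,c[1]-70,12])&(P<[c[0]+60,c[1]+70,32]),1)]
    print(len(Q),Q.mean(0),rect(Q))
print(get_obs()['ee_pos'],get_obs()['orientation'][:,1])
```

```text
475 [443.64058802 377.41698106  21.57554556] (array([443.4, 377.1]), 104.1, 50.6, 11.400000000000006)
669 [438.36134947  86.84488339  21.22218072] (array([438.5,  86.5]), 104.7, 62.7, 3.0)
[354.31965437 272.07817713 232.69059898] [ 0.95121988  0.30844317 -0.00659922]
```

```bash
python3 -m pendant '[0.06,0.08,-0.08,0,1, 0.12,0.16,-0.18,0,1, 0.2,0.27,-0.28,0,1, 0.2,0.27,-0.36,0,1, 0.2,0.27,-0.36,0,1]'
python3 - <<'E'
from h import *
o=[]
for i in range(6):
    s=snapshot('scene'); g=get_obs(); o.append(np.r_[g['ee_pos'],np.degrees(np.arctan2(g['orientation'][1,1],g['orientation'][0,1]))])
print(np.round(o,1),np.mean(o,0))
cv2.imwrite('pics/a3.png',cv2.resize(cv2.cvtColor(s['pixels'],cv2.COLOR_RGB2BGR)[120:240,100:240],None,fx=5,fy=5,interpolation=cv2.INTER_CUBIC))
E
```

```text
clock: 9.85
ee_pos: [432.8, 371.5, 89.5]
orientation: [[-0.299, 0.954, -0.01], [0.954, 0.298, -0.006], [-0.003, -0.011, -1.0]]
force: [0.3, 0.4, 0.5]
grip_width: 94.0
gripper_force: 0.0
[[434.4 372.2  92.1  17.4]
 [435.6 372.9  94.2  17.3]
 [436.5 373.3  95.6  17.3]
 [436.9 373.6  96.4  17.3]
 [437.1 373.7  96.7  17.3]
 [437.1 373.7  96.8  17.3]] [436.26808079 373.23833645  95.30010435  17.33728591]
```

View pics/a3.png

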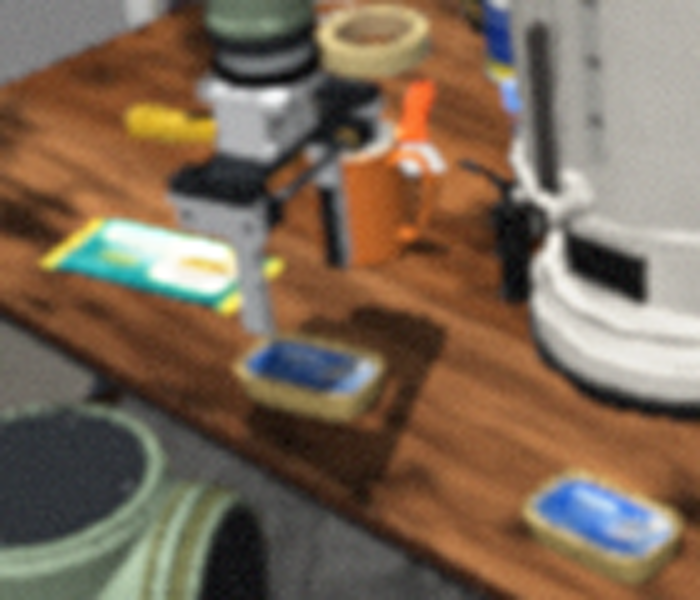

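The gripper is settled above the tin, which is at (310,375) in the crop. I'll go down.

```bash
python3 -m pendant '[-0.002,0.005,-0.09,0,1, -0.002,0.005,-0.15,0,1, -0.002,0.005,-0.187,0,1, -0.002,0.005,-0.187,0,1, -0.002,0.005,-0.187,0,1]' 20
python3 -m pendant '[0,0,0,0,0.2, 0,0,0,0,0, 0,0,0,0,-0.2, 0,0,0,0,-0.5, 0,0,0,0,-0.5]' 20
```

```text
clock: 10.78
ee_pos: [436.0, 375.7, 20.9]
orientation: [[-0.298, 0.954, 0.002], [0.954, 0.298, 0.001], [0.0, 0.002, -1.0]]
force: [0.7, 0.5, 0.6]
grip_width: 94.3
gripper_force: 0.0
clock: 11.4
ee_pos: [435.3, 375.4, 19.9]
orientation: [[-0.298, 0.954, 0.0], [0.954, 0.298, 0.0], [0.0, 0.0, -1.0]]
force: [0.2, 0.4, 0.2]
grip_width: 59.7
gripper_force: 20.0
```

```bash
python3 -m pendant '[0,0,0.03,0,-0.5, -0.01,-0.02,0.12,0,-0.5, -0.08,-0.08,0.22,0,-0.5, -0.16,-0.17,0.3,-0.05,-0.5, -0.22,-0.27,0.36,-0.1,-0.5]' 30
python3 -m pendant '[-0.01,-0.12,0.03,-0.06,-0.5, -0.02,-0.25,0.06,-0.12,-0.5, -0.01,-0.38,0.08,-0.18,-0.5, 0.02,-0.52,0.08,-0.23,-0.5, 0.07,-0.64,0.08,-0.288,-0.5]'
```

```text
clock: 12.02
ee_pos: [346.5, 266.8, 165.8]
orientation: [[-0.197, 0.98, 0.002], [0.98, 0.197, 0.001], [0.0, 0.002, -1.0]]
force: [-0.0, -1.2, -1.7]
grip_width: 59.6
gripper_force: 30.0
clock: 12.65
ee_pos: [375.1, 9.7, 196.7]
orientation: [[0.106, 0.994, 0.002], [0.994, -0.106, -0.0], [-0.0, 0.002, -1.0]]
force: [0.7, 0.1, -0.9]
grip_width: 59.0
gripper_force: 30.0
```

```bash
python3 -m pendant '[0.1,-0.05,0,0,-0.5, 0.22,-0.11,0,0,-0.5, 0.34,-0.17,0,0,-0.5, 0.45,-0.22,0,0,-0.5, 0.495,-0.24,0,0,-0.5]'
python3 - <<'E'
from h import *
for i in range(2): t=snapshot('top');s=snapshot('scene')
g=get_obs();print(g['ee_pos'],g['orientation'])
for x in (s,t):
    for n in ('reader','reader_view','tin','checked_tin','cover_hinge','cover_bar'):
        print(n,[(np.round(a['xyz'],1),round(float(a['score']),2)) for a in mark_of(x,n)[:1]])
c=cv2.resize(cv2.cvtColor(s['pixels'],cv2.COLOR_RGB2BGR)[130:260,220:360],None,fx=5,fy=4.6,interpolation=cv2.INTER_CUBIC);cv2.imwrite('pics/a4.png',c)
P=cloud(t,np.ones((384,512),bool));Q=P[np.all((P>[500,-200,112])&(P<[640,20,134]),1)];print(len(Q),rect(Q))
E
```

```text
clock: 13.28
ee_pos: [575.1, -86.0, 196.0]
orientation: [[0.104, 0.995, 0.001], [0.995, -0.104, -0.0], [-0.0, 0.001, -1.0]]
force: [-0.5, 0.6, -2.3]
grip_width: 59.1
gripper_force: 30.0
[572.44330817 -84.33934169 195.67385375] [[ 1.03186448e-01  9.94660987e-01 -1.44171982e-03]
 [ 9.94661941e-01 -1.03185712e-01  5.76090979e-04]
 [ 4.24250334e-04 -1.49346862e-03 -9.99998795e-01]]
reader [(array([569.8, -87.9,   0.6]), 0.62)]
reader_view [(array([569.9, -86.7, 115.7]), 0.8)]
tin [(array([574.7, -88.6, 175.7]), 0.71)]
checked_tin [(array([4.422e+02, 8.020e+01, 1.000e-01]), 0.78)]
cover_hinge [(array([640.1, -93.9,  66. ]), 0.85)]
cover_bar [(array([ 687.9, -103.5,  239.6]), 0.58)]
reader [(array([ 5.718e+02, -9.150e+01, -4.000e-01]), 0.83)]
reader_view [(array([576.9, -88.6, 115.6]), 0.91)]
tin [(array([574.8, -84. , 175.7]), 0.57)]
checked_tin [(array([435.5,  83.3,  -0.7]), 0.97)]
cover_hinge [(array([640.1, -99.7,  65. ]), 0.81)]
cover_bar [(array([687.5, -99.5, 239.8]), 0.95)]
235 (array([572.5, -85.9]), 180.1, 106.0, -6.099999999999994)
```

View pics/a4.png

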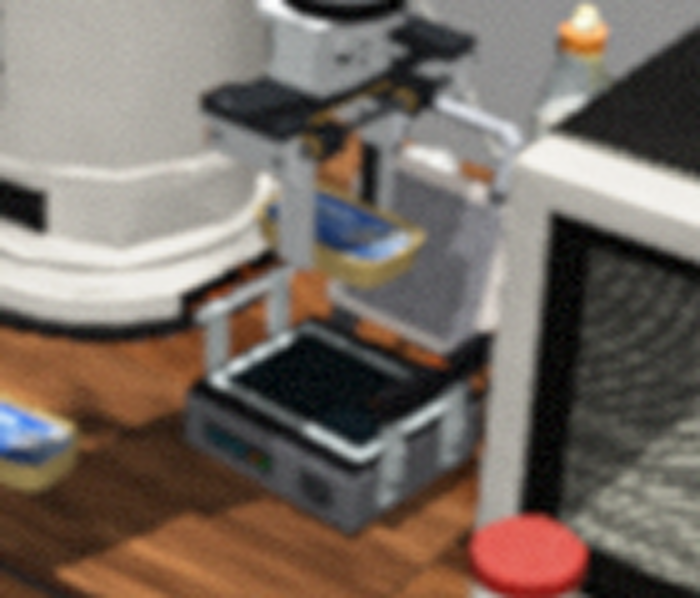

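The tin hangs level over the window at about (345,235) in the crop, 60 mm above the viewing point. I'll lower it and hold.

```bash
python3 -m pendant '[0,-0.006,-0.06,0,-0.5, 0,-0.006,-0.12,0,-0.5, 0,-0.006,-0.152,0,-0.5, 0,-0.006,-0.152,0,-0.5, 0,-0.006,-0.152,0,-0.5]'
python3 - <<'E'
from h import *
for i in range(2): t=snapshot('top');s=snapshot('scene')
g=get_obs();print(g['ee_pos'])
for x in (s,t):
    for n in ('reader_view','tin'):
        print(n,[(np.round(a['xyz'],1),round(float(a['score']),2)) for a in mark_of(x,n)[:1]])
c=cv2.resize(cv2.cvtColor(s['pixels'],cv2.COLOR_RGB2BGR)[160:250,240:340],None,fx=7,fy=6.5,interpolation=cv2.INTER_CUBIC);cv2.imwrite('pics/a5.png',c)
P=cloud(t,regions_of(t,'tin')[0]['mask']);P=P[(P[:,2]>125)&(P[:,2]<148)];print(len(P),rect(P),np.median(P[:,2]))
E
```

```text
clock: 14.7
ee_pos: [574.1, -87.3, 136.1]
orientation: [[0.103, 0.995, 0.002], [0.995, -0.103, -0.001], [-0.0, 0.002, -1.0]]
force: [1.0, -0.6, -0.9]
grip_width: 59.3
gripper_force: 30.0
[573.9818659  -87.23415039 136.12582386]
reader_view [(array([571.4, -84.8, 117.9]), 0.96)]
tin [(array([573.5, -88.1, 114.5]), 0.8)]
reader_view [(array([573.7, -90.8, 112.1]), 0.66)]
tin [(array([573.5, -91.5, 117.6]), 0.54)]
194 (array([578.5, -48.7]), 58.2, 29.1, 78.0) 137.57332748371792
```

View pics/a5.png

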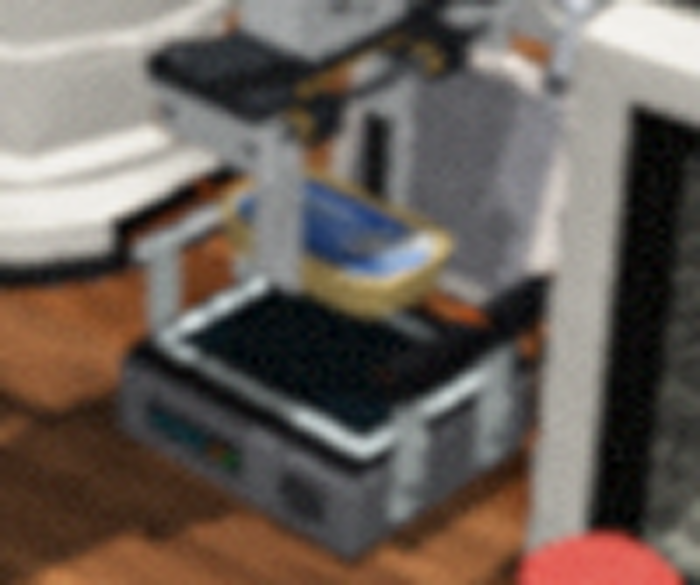

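The tin sits over the window at about (345,255) in the crop, within about 2 mm. A small trim, then a hold of about 3 s.

```bash
H='none'; python3 -m pendant '[-0.004,0,-0.003,0,-0.5, -0.004,0,-0.003,0,-0.5, -0.004,0,-0.003,0,-0.5, -0.004,0,-0.003,0,-0.5, -0.004,0,-0.003,0,-0.5]'
python3 -m pendant '[0,0,0,0,-0.5, 0,0,0,0,-0.5, 0,0,0,0,-0.5, 0,0,0,0,-0.5, 0,0,0,0,-0.5]' >/dev/null
python3 -m pendant '[0,0,0,0,-0.5, 0,0,0,0,-0.5, 0,0,0,0,-0.5, 0,0,0,0,-0.5, 0,0,0,0,-0.5]' >/dev/null
python3 -m pendant '[0,0,0,0,-0.5, 0,0,0,0,-0.5, 0,0,0,0,-0.5, 0,0,0,0,-0.5, 0,0,0,0,-0.5]' >/dev/null
python3 -m pendant '[0,0,0,0,-0.5, 0,0,0,0,-0.5, 0,0,0,0,-0.5, 0,0,0,0,-0.5, 0,0,0,0,-0.5]' >/dev/null
python3 -m pendant '[0,0,0,0,-0.5, 0,0,0,0,-0.5, 0,0,0,0,-0.5, 0,0,0,0,-0.5, 0,0,0,0,-0.5]'
```

```text
clock: 15.78
ee_pos: [571.7, -87.1, 133.9]
orientation: [[0.103, 0.995, 0.0], [0.995, -0.103, -0.0], [-0.0, 0.0, -1.0]]
force: [-0.2, -0.0, -1.2]
grip_width: 59.1
gripper_force: 30.0
clock: 18.9
ee_pos: [571.7, -87.0, 133.8]
orientation: [[0.103, 0.995, -0.0], [0.995, -0.103, 0.0], [0.0, -0.0, -1.0]]
force: [0.4, 0.4, -1.7]
grip_width: 59.1
gripper_force: 30.0
```

```bash
python3 -m pendant '[0.002,0,0.003,0,-0.5, 0.002,0,0.003,0,-0.5, 0.002,0,0.003,0,-0.5, 0.002,0,0.003,0,-0.5, 0.002,0,0.003,0,-0.5]'
python3 -m pendant '[0,0,0,0,-0.5, 0,0,0,0,-0.5, 0,0,0,0,-0.5, 0,0,0,0,-0.5, 0,0,0,0,-0.5]' >/dev/null
python3 -m pendant '[0,0,0,0,-0.5, 0,0,0,0,-0.5, 0,0,0,0,-0.5, 0,0,0,0,-0.5, 0,0,0,0,-0.5]' >/dev/null
python3 -m pendant '[0,0,0,0,-0.5, 0,0,0,0,-0.5, 0,0,0,0,-0.5, 0,0,0,0,-0.5, 0,0,0,0,-0.5]' >/dev/null
python3 -m pendant '[0,0,0,0,-0.5, 0,0,0,0,-0.5, 0,0,0,0,-0.5, 0,0,0,0,-0.5, 0,0,0,0,-0.5]' >/dev/null
python3 -m pendant '[0,0,0.03,0,-0.5, 0,0,0.1,0,-0.5, -0.06,0.01,0.15,0,-0.5, -0.18,0.03,0.15,0,-0.5, -0.3,0.08,0.15,0.05,-0.5]'
```

```text
clock: 19.52
ee_pos: [572.4, -87.0, 135.0]
orientation: [[0.103, 0.995, -0.0], [0.995, -0.103, 0.0], [-0.0, -0.0, -1.0]]
force: [0.7, -0.8, -1.4]
grip_width: 59.0
gripper_force: 30.0
clock: 22.65
ee_pos: [452.1, -55.4, 196.5]
orientation: [[0.051, 0.999, 0.002], [0.999, -0.051, -0.001], [-0.001, 0.002, -1.0]]
force: [0.1, 0.6, -1.9]
grip_width: 59.5
gripper_force: 30.0
```

```bash
cat >> h.py <<'E'
from scipy.optimize import minimize
def proj(s,X):
    f=192/np.tan(np.radians(s['vfov'])/2); K=np.array([[f,0,s['cx']],[0,f,s['cy']],[0,0,1.]])
    return cv2.projectPoints(X.astype(float),cv2.Rodrigues(np.array(s['R'],float))[0],np.array(s['t'],float),K,np.array(s['distortion'],float))[0].reshape(-1,2)
def tinmodel(x,y,yaw,z0):
    r=15;c=[]
    for sx,sy,a0 in ((1,1,0),(-1,1,90),(-1,-1,180),(1,-1,270)):
        for a in np.radians(a0+np.arange(0,91,15)): c.append((sx*(31.5-r)+r*np.cos(a),sy*(52.5-r)+r*np.sin(a)))
    c=np.array(c);R=np.array([[np.cos(yaw),-np.sin(yaw)],[np.sin(yaw),np.cos(yaw)]])
    c=c@R.T+[x,y]
    return np.vstack([np.c_[c,np.full(len(c),z)] for z in (z0,z0+24)])
def fit(sm,x0,z0=0):
    def cost(p):
        e=0
        for s,m in sm:
            h=cv2.convexHull(proj(s,tinmodel(p[0],p[1],p[2]/100,z0)).astype(np.float32))
            im=np.zeros((384*4,512*4),np.uint8); cv2.fillPoly(im,[np.round(h*4+1.5).astype(np.int32)],1)
            M=cv2.resize(m.astype(np.uint8),None,fx=4,fy=4,interpolation=0)
            e+=1-(im&M).sum()/max(1,(im|M).sum())
        return e
    r=minimize(cost,x0,method='Nelder-Mead',options=dict(initial_simplex=np.array(x0)+np.array([[0,0,0],[6,0,0],[0,6,0],[0,0,6]]),maxiter=120))
    return r.x.round(1),round(r.fun,3)
E
python3 - <<'E'
from h import *
sm=[]
for n in ('scene','top'):
    s=snapshot(n); m=regions_of(s,'checked_tin')
    m=[a['mask'] for a in m if abs(np.median(cloud(s,a['mask'])[:,1])-84)<15][0]
    sm.append((s,m)); print(n,m.sum(),fit([(s,m)],[438,84,3]))
print(fit(sm,[438,84,3])); print(get_obs()['ee_pos'])
E
```

```text
scene 479 (array([445.5,  87.6,  -1.6]), np.float64(0.118))
top 667 (array([438.2,  86. ,   7.5]), np.float64(0.068))
(array([438.8,  86.1,   8.9]), np.float64(0.243))
[452.46113263 -54.94612882 196.01260773]
```

```bash
python3 -m pendant '[-0.01,0.12,0,0.03,-0.5, -0.02,0.24,-0.03,0.06,-0.5, -0.034,0.353,-0.1,0.104,-0.5, -0.034,0.353,-0.215,0.104,-0.5, -0.034,0.353,-0.28,0.104,-0.5]'
python3 - <<'E'
from h import *
for i in range(3): t=snapshot('top');s=snapshot('scene')
g=get_obs();print(g['ee_pos'],g['orientation'][:,1])
for x in (s,t):
    for n in ('checked_tin','tin'):
        print(n,[(np.round(a['xyz'],1),round(float(a['score']),2)) for a in mark_of(x,n)[:2]])
a=[cv2.cvtColor(x['pixels'],cv2.COLOR_RGB2BGR) for x in (s,t)]
c=np.hstack([cv2.resize(a[0][150:250,170:270],(400,400),interpolation=2),cv2.resize(a[1][190:290,205:305],(400,400),interpolation=2)]);cv2.imwrite('pics/a6.png',c)
E
```

```text
clock: 23.48
ee_pos: [440.0, 86.8, 82.0]
orientation: [[-0.059, 0.998, 0.0], [0.998, 0.059, -0.0], [-0.0, 0.0, -1.0]]
force: [-0.5, -0.3, -1.5]
grip_width: 59.1
gripper_force: 30.0
[441.33206845  85.9588299   84.83835843] [0.99834431 0.0573843  0.00395931]
checked_tin [(array([442.6,  80.8,   0.8]), 0.57)]
tin [(array([442.8,  84.8,  60.3]), 0.71)]
checked_tin []
tin []
```

View pics/a6.png

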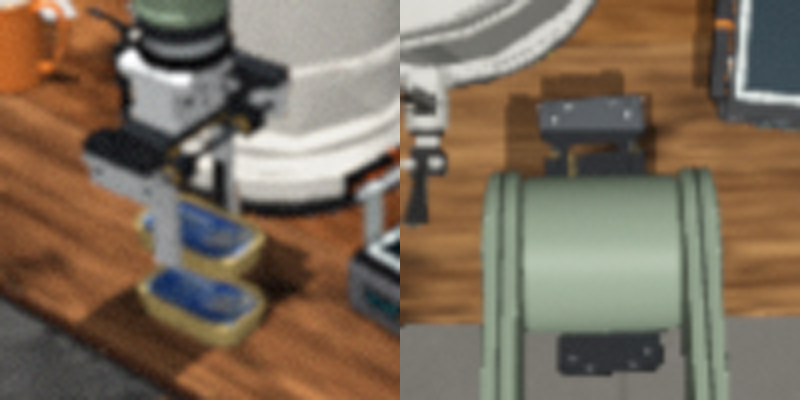

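Run:
```python
from h import *
s=snapshot('scene');print(get_obs()['ee_pos'])
for nm,z in (('held',62),('low',0)):
    p=proj(s,tinmodel(440,86,.057,z)); q=(p-[170,150])*4
    print(nm,q.min(0).round(),q.max(0).round())
g=cv2.cvtColor(s['pixels'],cv2.COLOR_RGB2HSV)
# gold/blue pixels = saturated blue
b=(g[...,0]>105)&(g[...,0]<130)&(g[...,1]>110)
b[:, :190]=0;b[:,250:]=0;b[:190]=0;b[250:]=0
n,l,st,c=cv2.connectedComponentsWithStats(b.astype(np.uint8))
print([((st[i][:4]-[170,150,0,0])*4,st[i][4]) for i in range(1,n) if st[i][4]>15])
lid=lambda x,y,z:(proj(s,np.array([[x,y,z]]))-[170,150])*4
print(lid(440,86,86),lid(440,86,24))
```

```text
[439.73360783  86.03324953  84.02478363]
held [125. 195.] [260. 291.]
low [131. 254.] [263. 351.]
[(array([184, 208,  52,  48]), np.int32(66)), (array([152, 272,  84,  48]), np.int32(97))]
[[191.94724    229.72152101]] [[195.92725544 290.38554519]]
```

In the left panel the two tins line up in columns (137–268 px), so I'll lower the tin slowly onto the checked one. The right panel is blocked by the arm.

```bash
python3 -m pendant '[-0.002,0.001,-0.04,0,-0.5, -0.002,0.001,-0.075,0,-0.5, -0.002,0.001,-0.094,0,-0.5, -0.002,0.001,-0.094,0,-0.5, -0.002,0.001,-0.094,0,-0.5]'
python3 -m pendant '[0,0,-0.003,0,-0.5, 0,0,-0.003,0,-0.5, 0,0,-0.003,0,-0.5, 0,0,-0.003,0,-0.5, 0,0,-0.003,0,-0.5]'
```

```text
clock: 24.65
ee_pos: [438.4, 86.6, 45.7]
orientation: [[-0.058, 0.998, 0.001], [0.998, 0.058, 0.0], [-0.0, 0.001, -1.0]]
force: [-0.6, 0.1, -1.7]
grip_width: 59.3
gripper_force: 30.0
clock: 25.28
ee_pos: [438.1, 86.6, 44.3]
orientation: [[-0.058, 0.998, 0.0], [0.998, 0.058, -0.0], [-0.0, 0.0, -1.0]]
force: [0.9, -0.7, -1.5]
grip_width: 59.2
gripper_force: 30.0
```

```bash
python3 -m pendant '[0,0,-0.002,0,-0.5, 0,0,-0.002,0,-0.5, 0,0,-0.002,0,-0.5, 0,0,-0.002,0,-0.5]'
python3 - <<'E'
from h import *
s=snapshot('scene');o=get_obs();print(o['ee_pos'],o['force'])
print([(np.round(a['xyz'],1),a['score']) for n in('tin','checked_tin') for a in mark_of(s,n)[:2]])
c=cv2.cvtColor(s['pixels'],cv2.COLOR_RGB2BGR)
cv2.imwrite('pics/a7.png',cv2.resize(c[185:255,180:270],None,fx=8,fy=8,interpolation=2))
E
```

```text
clock: 25.78
ee_pos: [438.1, 86.6, 43.5]
orientation: [[-0.058, 0.998, 0.0], [0.998, 0.058, -0.0], [-0.0, 0.0, -1.0]]
force: [-0.1, -0.3, -1.3]
grip_width: 59.4
gripper_force: 30.0
[438.15175311  86.54976131  43.49637699] [-0.32572942  0.71700223  0.15031738]
[(array([439. ,  86.9,  19.9]), 0.68), (array([444.3,  79.8,  -0.6]), 0.45)]
```

View pics/a7.png

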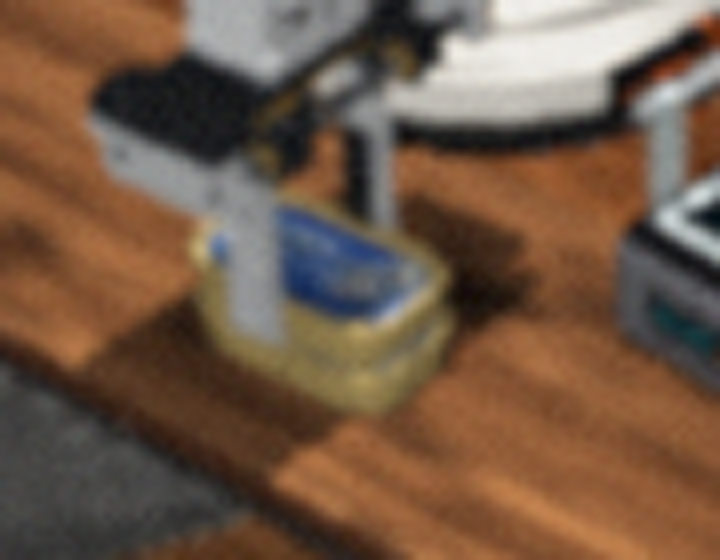

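The stack looks aligned at about (325,310) in the crop. I'll feel for contact.

```bash
python3 -m pendant '[0,0,-0.002,0,-0.5, 0,0,-0.002,0,-0.5, 0,0,-0.002,0,-0.5, 0,0,-0.002,0,-0.5]'
```

```text
clock: 26.42
ee_pos: [438.1, 86.6, 43.4]
orientation: [[-0.058, 0.998, -0.0], [0.998, 0.058, -0.0], [-0.0, -0.0, -1.0]]
force: [-2.9, -0.5, 6.2]
grip_width: 58.9
gripper_force: 30.0
```

```bash
python3 -m pendant '[0,0,0.001,0,0.4, 0,0,0.001,0,0.7, 0,0,0.001,0,0.7, 0,0,0.03,0,0.7, 0,0,0.08,0,0.7]'
python3 -m pendant '[0,0,0.1,0,0.7, 0,0,0.2,-0.05,0, 0.03,-0.1,0.32,-0.1,-0.3, 0.05,-0.22,0.45,-0.15,-0.3, 0.1,-0.34,0.52,-0.155,-0.3]'
python3 - <<'E'
from h import *
sm=[]
for n in ('scene','top'):
    s=snapshot(n);P=cloud(s,np.ones((384,512),bool))
    for lo,hi in ((36,58),(10,34)):
        Q=P[np.all((P>[370,10,lo])&(P<[510,160,hi]),1)]
        if len(Q)>20:print(n,lo,len(Q),rect(Q),np.median(Q[:,2]))
    if n=='scene':
        c=cv2.cvtColor(s['pixels'],cv2.COLOR_RGB2BGR);cv2.imwrite('pics/a8.png',cv2.resize(c[185:255,180:270],None,fx=8,fy=8,interpolation=2))
E
```

```text
clock: 27.05
ee_pos: [437.4, 86.5, 74.9]
orientation: [[-0.058, 0.998, -0.002], [0.998, 0.058, -0.0], [0.0, -0.002, -1.0]]
force: [0.5, -0.3, -0.1]
grip_width: 80.4
gripper_force: 0.0
clock: 27.68
ee_pos: [476.8, -45.6, 283.3]
orientation: [[0.103, 0.995, 0.004], [0.995, -0.103, -0.001], [-0.0, 0.004, -1.0]]
force: [-0.1, 0.2, -0.4]
grip_width: 43.3
gripper_force: 0.0
scene 36 419 (array([439.2,  83.3]), 107.5, 67.4, 1.7000000000000028) 45.520534657309284
scene 10 171 (array([423. ,  70.4]), 103.2, 52.5, 33.5) 21.659673776663634
top 36 695 (array([437.7,  87.4]), 104.1, 62.8, 3.4000000000000057) 44.832070728148636
```

View pics/a8.png

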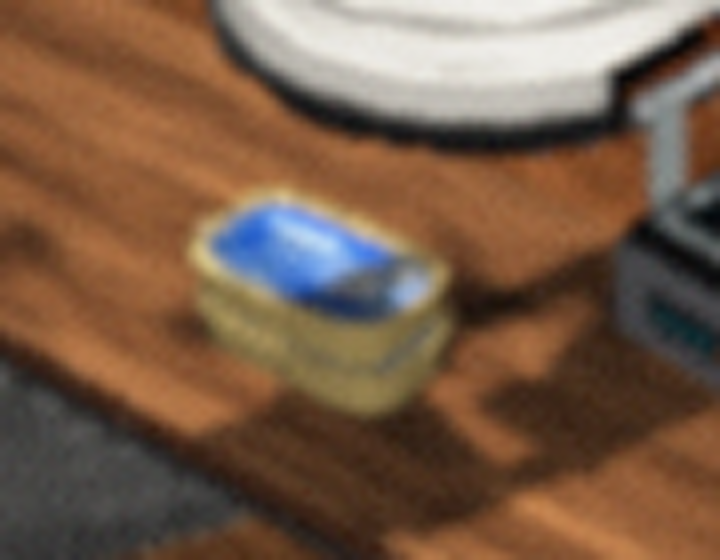

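The stack is square: depth puts the upper tin at (437.7, 87.4), within about 1 mm and 0.4° of the lower. Now I'll close the cover.

```bash
python3 -m pendant '[0.1,-0.03,0.05,0,-0.3, 0.24,-0.06,0.07,0,-0.3, 0.37,-0.09,0.07,0,-0.3, 0.48,-0.115,0.07,0,-0.3, 0.52,-0.125,0.07,0,-0.3]'
python3 - <<'E'
from h import *
for i in range(4): t=snapshot('top')
s=snapshot('scene')
print(get_obs()['ee_pos'],get_obs()['orientation'][:,1],[(np.round(a['xyz'],1),a['score']) for x in (s,t) for a in mark_of(x,'cover_bar')[:1]])
E
```

```text
clock: 28.4
ee_pos: [685.4, -94.2, 305.7]
orientation: [[0.104, 0.995, -0.003], [0.995, -0.104, 0.001], [0.001, -0.003, -1.0]]
force: [0.6, -0.8, 0.5]
grip_width: 33.1
gripper_force: 0.0
[683.34592406 -93.9259788  307.413724  ] [ 0.99462259 -0.1035566  -0.00138884] [(array([ 687.6, -104.4,  238.5]), 0.56), (array([686.6, -98.5, 236.2]), 0.82)]
```

```bash
python3 -m pendant '[0.007,-0.015,-0.06,0,-0.3, 0.007,-0.015,-0.12,0,-0.3, 0.007,-0.015,-0.171,0,-0.3, 0.007,-0.015,-0.171,0,-0.3, 0.007,-0.015,-0.171,0,-0.3]'
python3 -m pendant '[0,0,0,0,-1, 0,0,0,0,-1, 0,0,0,0,-1, 0,0,0,0,-1]' 20
```

```text
clock: 29.38
ee_pos: [687.4, -100.8, 240.4]
orientation: [[0.104, 0.995, 0.002], [0.995, -0.104, -0.0], [-0.0, 0.002, -1.0]]
force: [0.0, 0.2, 0.8]
grip_width: 33.1
gripper_force: 0.0
clock: 29.88
ee_pos: [686.3, -100.8, 240.2]
orientation: [[0.104, 0.995, -0.002], [0.995, -0.104, -0.0], [-0.0, -0.002, -1.0]]
force: [-5.4, 0.2, 6.0]
grip_width: 11.4
gripper_force: 20.0
```

Run:
```python
import numpy as np
r=178/400;c,s=np.cos(-.101),np.sin(-.101)
A=np.r_[1.83,np.linspace(1.83,.30,16)[1:],.2,.12,.06,.02,0]
P=np.array([[-r*np.cos(a)*c,-r*np.cos(a)*s,r*np.sin(a)] for a in A])
for k in (0,5,10,15): print((P[k+1:k+6]-P[k]).round(3).tolist())
```

```text
[[-0.044, 0.004, 0.009], [-0.089, 0.009, 0.014], [-0.134, 0.014, 0.014], [-0.179, 0.018, 0.01], [-0.223, 0.023, 0.001]]
[[-0.043, 0.004, -0.013], [-0.085, 0.009, -0.031], [-0.124, 0.013, -0.053], [-0.161, 0.016, -0.079], [-0.195, 0.02, -0.109]]
[[-0.031, 0.003, -0.033], [-0.059, 0.006, -0.069], [-0.082, 0.008, -0.107], [-0.102, 0.01, -0.148], [-0.118, 0.012, -0.191]]
[[-0.011, 0.001, -0.043], [-0.017, 0.002, -0.078], [-0.019, 0.002, -0.105], [-0.02, 0.002, -0.123], [-0.02, 0.002, -0.132]]
```

```bash
python3 -m pendant '[-0.044,0.004,0.009,0,-1, -0.089,0.009,0.014,0,-1, -0.134,0.014,0.014,0,-1, -0.179,0.018,0.01,0,-1, -0.223,0.023,0.001,0,-1]' 20
python3 -m pendant '[-0.043,0.004,-0.013,0,-1, -0.085,0.009,-0.031,0,-1, -0.124,0.013,-0.053,0,-1, -0.161,0.016,-0.079,0,-1, -0.195,0.02,-0.109,0,-1]'
python3 -m pendant '[-0.031,0.003,-0.033,0,-1, -0.059,0.006,-0.069,0,-1, -0.082,0.008,-0.107,0,-1, -0.102,0.01,-0.148,0,-1, -0.118,0.012,-0.191,0,-1]'
```

```text
clock: 30.5
ee_pos: [599.1, -91.5, 240.6]
orientation: [[0.104, 0.995, 0.005], [0.995, -0.104, -0.0], [0.0, 0.005, -1.0]]
force: [1.5, 0.1, -0.3]
grip_width: 11.1
gripper_force: 20.0
clock: 31.12
ee_pos: [520.5, -83.1, 196.4]
orientation: [[0.104, 0.995, 0.003], [0.995, -0.104, 0.001], [0.001, 0.003, -1.0]]
force: [0.5, 0.8, -0.9]
grip_width: 11.5
gripper_force: 20.0
clock: 31.75
ee_pos: [472.4, -78.1, 118.5]
orientation: [[0.104, 0.995, 0.001], [0.995, -0.104, 0.001], [0.001, 0.001, -1.0]]
force: [1.5, 3.4, -1.5]
grip_width: 11.4
gripper_force: 20.0
```

Finish the lowering with rows twice as fine.

```bash
python3 -m pendant '[-0.006,0.001,-0.022,0,-1, -0.011,0.001,-0.043,0,-1, -0.014,0.002,-0.06,0,-1, -0.017,0.002,-0.078,0,-1, -0.018,0.002,-0.09,0,-1]'
python3 -m pendant '[-0.001,0,-0.012,0,-1, -0.001,0,-0.022,0,-1, -0.002,0,-0.03,0,-1, -0.002,0,-0.036,0,-1, -0.002,0,-0.036,0,-1]'
python3 -m pendant '[0,0,-0.003,0,-1, 0,0,-0.006,0,-1, 0,0,-0.006,0,-1, 0,0,-0.006,0,-1]'
```

```text
clock: 32.38
ee_pos: [464.9, -77.5, 83.0]
orientation: [[0.104, 0.995, -0.001], [0.995, -0.104, 0.001], [0.001, -0.001, -1.0]]
force: [-1.5, 4.8, 0.2]
grip_width: 11.2
gripper_force: 20.0
clock: 33.0
ee_pos: [463.9, -77.5, 68.6]
orientation: [[0.104, 0.995, -0.002], [0.995, -0.104, 0.001], [0.001, -0.002, -1.0]]
force: [-2.3, 5.0, -0.9]
grip_width: 11.4
gripper_force: 20.0
clock: 33.5
ee_pos: [463.8, -77.5, 66.3]
orientation: [[0.104, 0.995, -0.002], [0.995, -0.104, 0.001], [0.001, -0.002, -1.0]]
force: [-1.1, 5.5, -0.9]
grip_width: 11.8
gripper_force: 20.0
```

```bash
python3 -m pendant '[0,0,-0.003,0,-1, 0,0,-0.005,0,-1, 0,0,-0.005,0,-1, 0,0,-0.005,0,-1]'
```

```text
clock: 34.0
ee_pos: [463.8, -77.5, 64.3]
orientation: [[0.104, 0.995, -0.002], [0.995, -0.104, 0.001], [0.001, -0.002, -1.0]]
force: [-1.0, 6.2, -1.0]
grip_width: 11.4
gripper_force: 20.0
```

```bash
python3 -m pendant '[0,0,-0.003,0,-1, 0,0,-0.005,0,-1, 0,0,-0.005,0,-1, 0,0,-0.005,0,-1]'
python3 - <<'E'
from h import *
t=snapshot('top');P=cloud(t,regions_of(t,'cover_bar')[0]['mask'])
s=snapshot('scene');print([(np.round(a['xyz'],1),a['score']) for a in mark_of(s,'cover_bar')[:1]])
Q=P[(P[:,2]>50)&(P[:,2]<100)]
print(len(Q),np.percentile(Q[:,2],[10,50,90]))
E
```

```text
clock: 34.5
ee_pos: [463.8, -77.5, 62.3]
orientation: [[0.104, 0.995, -0.002], [0.995, -0.104, 0.001], [0.001, -0.002, -1.0]]
force: [-1.9, 5.2, 0.4]
grip_width: 11.2
gripper_force: 20.0
[(array([465.2, -77.2,  67. ]), 0.79)]
1441 [67.13433381 69.96945974 72.81133873]
```

```bash
python3 -m pendant '[0,0,-0.003,0,-1, 0,0,-0.004,0,-1, 0,0,-0.004,0,-1, 0,0,-0.004,0,-1]'
```

```text
clock: 35.2
ee_pos: [463.8, -77.5, 62.1]
orientation: [[0.104, 0.995, -0.003], [0.995, -0.104, 0.001], [0.001, -0.003, -1.0]]
force: [-6.3, 6.4, 10.7]
grip_width: 11.4
gripper_force: 20.0
```

The cover is seated, with a 10 N reaction. I'll release and retreat.

```bash
python3 -m pendant '[0,0,0.004,0,-0.3, 0,0,0.004,0,-0.3, 0,0,0.004,0,-0.3, 0,0,0.06,0,-0.3, 0,0,0.15,0,-0.3]'
python3 -m pendant '[0,0,0.12,0,-0.3, 0,0,0.25,0,-0.3, -0.1,0.02,0.35,0,-0.3, -0.2,0.02,0.4,0,-0.3, -0.2,0.02,0.4,0,-0.3]'
python3 - <<'E'
from h import *
for i in range(3): s=snapshot('scene')
t=snapshot('top')
for x in (s,t):
    P=cloud(x,regions_of(x,'cover_bar')[0]['mask']);print(len(P),np.percentile(P[:,2],[10,50,90]))
    for n in ('cover_bar','tin','jar','can','mug'): print(n,[(np.round(a['xyz']),round(float(a['score']),2)) for a in mark_of(x,n)[:1]])
save(s,'end'); print(get_obs()['force'])
E
```

```text
clock: 35.83
ee_pos: [463.4, -78.0, 120.5]
orientation: [[0.104, 0.995, -0.003], [0.995, -0.104, 0.001], [0.0, -0.003, -1.0]]
force: [0.6, -1.2, 0.1]
grip_width: 32.8
gripper_force: 0.0
clock: 36.45
ee_pos: [384.6, -70.6, 283.4]
orientation: [[0.105, 0.994, 0.005], [0.994, -0.105, -0.003], [-0.002, 0.005, -1.0]]
force: [0.6, 0.1, -0.6]
grip_width: 33.1
gripper_force: 0.0
1031 [68.26298044 71.30977155 74.10935772]
cover_bar [(array([466., -78.,  66.]), 0.66)]
tin [(array([438.,  83.,  22.]), 0.73)]
jar [(array([ 457., -301.,   -1.]), 0.91)]
can [(array([793.,  -7.,   2.]), 0.62)]
mug [(array([609., 485.,   2.]), 0.62)]
2137 [67.04335627 69.87919431 72.83209382]
cover_bar [(array([467., -76.,  67.]), 0.68)]
tin [(array([436.,  88.,  25.]), 0.68)]
jar [(array([ 452., -304.,   -2.]), 0.66)]
can [(array([790.,  -9.,   2.]), 0.89)]
mug [(array([607., 480.,   2.]), 0.91)]
[0.19797341 0.07046376 0.40698701]
```

View pics/end.png

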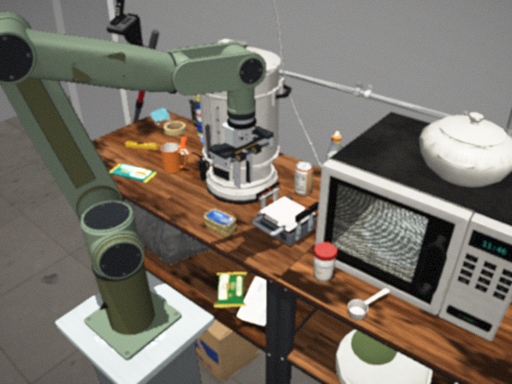

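The cover is shut at (290,215), the tins are stacked at (220,222), and the mug, jar and can have not moved.

```bash
python3 -c "
from plant import *
print(job_done())"
```

```text
the job is handed in; nothing more can be done
None
```

The job is done and handed in at about 37 s of the 72 s: cover lifted back onto its stop, tin held over the window for over two seconds, tin set squarely on the checked tin, cover lowered shut, and the mug, jar and can left alone; the hand-in returned no verdict.

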